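# Start up the lathe station in order

### The job

Start up the turning station by pressing three buttons, lightly with the closed fingertips, in this order: the blue one on the grey dust extractor box, then the yellow one on the foot of the work lamp, then the green one on the ochre lathe pendant. Push each most of the way in, so that it stays in, then let go of it. Do not press the red stop button beside the green one, do not lift or shove the boxes or the lamp about, and leave the wooden bowl, the wooden blank and the chisel where they are.

Things in the scene. Friction and masses are not known exactly. Their poses are not given: they have to be found in the camera images.
- extractor_box: Dust extractor switch box, loose on the bench, 0.9 kg: grey, 125 (its x) x 95 (its y) x 50 mm high, black cable gland on its +x end. Origin: centre of its underside, z up. The blue button is 15 mm from the centre towards its -x end.
- lamp: Work lamp, loose, 1.0 kg: round black foot 130 mm across and 30 mm high; a thin steel neck rises at its -x rim (50 mm from the centre) to about 110 mm and carries a small ochre lamp head that leans out to -x, towards the robot, reaching 120 mm from the centre, top about 135 mm high. Origin: centre of the foot's underside, z up. The yellow button is 25 mm from the centre towards +x.
- pendant: Lathe control pendant, loose, 1.0 kg: ochre box with a black top plate, 165 (its x) x 100 (its y) x 55 mm high. Origin: centre of its underside, z up. The green button is 42 mm from the centre towards -x, the red stop 42 mm towards +x; between them a dark red window and a small grey dial, both fixed.
- blue_button_top (a point): Centre of the flat top of the blue cap (40 mm across), moves with it; 68 mm above the table when the button is fully out. 
- yellow_button_top (a point): Centre of the flat top of the yellow cap (40 mm across), moves with it; 48 mm above the table when the button is fully out. 
- green_button_top (a point): Centre of the flat top of the green cap (40 mm across), moves with it; 73 mm above the table when the button is fully out. 
- stop_button_top (a point): Centre of the flat top of the red stop cap (44 mm across, same height as the green one), 84 mm from the green button. Not to be pressed.
- blue_button (a joint): Round push button, friction-held: it stays wherever it is pushed to. Value = how far it is in, m: 0 fully out, 0.010 at the end of its travel; starts at 0 to 0.002; counts as on from 0.006. About 3 to 4.5 N move it; at the end of its travel a sprung seat under it gives from 8 N on, by 1 mm per 2 N, for up to 7 mm, then it is rigid; it goes straight down into the top of its box; the cap stands 18 mm proud when out, so 8 mm when fully in. First. A push over 25 N is too hard.
- yellow_button (a joint): Round push button, friction-held: it stays wherever it is pushed to. Value = how far it is in, m: 0 fully out, 0.010 at the end of its travel; starts at 0 to 0.002; counts as on from 0.006. About 3 to 4.5 N move it; at the end of its travel a sprung seat under it gives from 8 N on, by 1 mm per 2 N, for up to 7 mm, then it is rigid; it goes straight down into the top of its box; the cap stands 18 mm proud when out, so 8 mm when fully in. Second. A push over 25 N is too hard.
- green_button (a joint): Round push button, friction-held: it stays wherever it is pushed to. Value = how far it is in, m: 0 fully out, 0.010 at the end of its travel; starts at 0 to 0.002; counts as on from 0.006. About 3 to 4.5 N move it; at the end of its travel a sprung seat under it gives from 8 N on, by 1 mm per 2 N, for up to 7 mm, then it is rigid; it goes straight down into the top of its box; the cap stands 18 mm proud when out, so 8 mm when fully in. Third. A push over 25 N is too hard.
- stop_button (a joint): The red stop, built like the others and fully out (0) at the start; must stay out.
- bowl_mid (a point): Middle (half-way up, on the axis) of a loose turned wooden bowl, 110 mm across, 50 mm high, beyond the boxes. Bystander.
- blank_mid (a point): Middle of a loose round wooden blank standing on end, 84 mm across, 60 mm high, beyond the boxes. Bystander.
- chisel_mid (a point): Middle of a loose turning chisel, about 275 mm long, 28 mm high, lying on the left of the boxes and pointing at the robot; handle on the far side, blade near. Bystander.
Mind the look-alikes: they are no part of the job. Leave any purple look-alike of the pendant alone.

How it is judged (in metres and radians):
On the way, in this order (a step that is already met when the one before it is completed fails the run):
1. the blue extractor button is pushed in (value of joint blue_button above 0.006 m), for 0.2 s.
2. then the yellow lamp button is pushed in (value of joint yellow_button above 0.006 m), for 0.2 s.
3. then the green lathe button is pushed in (value of joint green_button above 0.006 m), for 0.2 s.
At the end, for the whole second after the job is handed in: The blue, yellow and green buttons are each in by more than 6 mm, the red stop is out (less than 3 mm in), the boxes and the lamp stand at rest and upright (under 0.05 rad) within 25 mm of where they stood, and the bowl, blank and chisel are within 20 mm of where they were (value of joint each of blue_button, yellow_button, green_button above 0.006 m and value of joint stop_button below 0.003 m and distance of each of extractor_box, lamp, pendant from where it was at the start of the episode below 0.025 m and angle between each of extractor_box, lamp, pendant's own z axis and vertical below 0.05 rad and distance of each of bowl_mid, blank_mid, chisel_mid from where it was at the start of the episode below 0.02 m and linear speed of each of extractor_box, lamp, pendant below 0.02 m/s); the robot touches nothing.
It fails at once if the red stop button is pressed (3 mm) (value of joint stop_button above 0.003 m).
It fails at once if a box, the lamp or one of their buttons is pushed harder than 25 N (contact force between any of the fingers, the arm and extractor_box above 25 N or contact force between any of the fingers, the arm and lamp above 25 N or contact force between any of the fingers, the arm and pendant above 25 N).
It fails at once if a box or the lamp is lifted (8 mm), tipped or shoved more than 25 mm (height (world z) of any of extractor_box, lamp, pendant above 0.008 m or angle between any of extractor_box, lamp, pendant's own z axis and vertical above 0.15 rad or distance of any of extractor_box, lamp, pendant from where it was at the start of the episode above 0.025 m).
It fails at once if the bowl, the blank or the chisel is moved more than 20 mm (distance of any of bowl_mid, blank_mid, chisel_mid from where it was at the start of the episode above 0.02 m).
It also fails if it takes over 58 s, if anything falls off the work surface, if the arm or the gripper's body presses on something with over 40 N, if the wrist force passes 120 N, or if a joint passes its speed limit or range.

### The arm

A 6-joint arm with a two-finger parallel gripper is mounted at the origin on the work surface. World frame = base frame: x ahead of the robot, y to its left, z up, the work surface at z = 0. Lengths are in mm, angles in rad, forces in N, time in s.
With the tool pointing down it reaches from about 275 to 750 mm from the base axis. Payload 10.2 kg.
Tool frame: the origin (TCP) lies at the very end of the fingers, on their centre line; the grasp point (between the pads) lies 19 mm behind it; x points along the fingers, y is the direction in which the jaws open and shut, and the axes are right-handed (so a half turn about x gives the same grasp; the last joint's range is limited). The gripper opens to 85 mm and grips with 20 to 120 N. Pads are 22 mm wide; open, the fingers measure 114 mm over their backs; the gripper's body (76 mm by 85 mm) begins 54 mm behind the grasp point. The pads swing forward as they close: fully open they stand 13 mm farther back than shut.
Start: joints at [-1.388, 0.313, 1.498, -0, 1.331, -0.223], TCP at [207.234, -482.375, 231.294] pointing down, gripper open.
Joint ranges: [-2.94, 2.94], [-0.97, 2.17], [0.19, 2.56], [-1.23, 4.37], [0.02, 3.11], [-2.88, 2.88]. Speed limits (rad/s): [2.39, 2.39, 3.01, 3.14, 3.14, 3.14].

### API

Orientations are given as a unit quaternion [w, x, y, z].
In Python, from rig import ctrl, viewer, order gives the robot as it stands. The module is installed in compiled form; this text tells all that it offers.
- The arm moves only by the tool carry_out, never from a script. Its argument "deltas" is a list of rows, each a list of 7 numbers: the gripper command: -1 is fully open, 1 is shut, values between are in proportion, then the shift along the tool's x, y, z in mm, then the turn, a rotation vector about the tool's x, y, z in degrees. A call has exactly 5 rows; each row is the pose to reach, as a shift and turn from the pose commanded when the call began, along the tool's axes at that moment; what a row does not reach only later rows make up. A row lasts 1/8 s, in which the tool goes at most 62.5 mm and 10.7 degrees, less where a joint would pass 70% of its speed; a pose out of reach is approached as far as the arm can. A call with a gripper value outside its range is refused whole. The fingers move at their own pace and stop on an object; "newtons" is the grip in N (left out, the last holds). Time passes only in rows, so rows that repeat a pose let the fingers close, or fill a call up. It gives the time, the measured TCP pose, the force and the opening at its end, in the units of the state.
- ctrl.sense(): the state, without advancing time (a new reading comes with each control period).
- viewer.capture(name): name is "side" or "top" or "wrist"; returns the picture (420x560x3 uint8, red, green, blue); there is no depth.
- viewer.calibration(name): a dict with "fx", "fy", "cx", "cy" (pixels), "k1" (the pictures are not rectified: a ray, as slopes to the right and down, at radius r is drawn at 1 + k1 r^2 times it, then the intrinsics apply), "xyz" and "attitude" of the camera in the world; the wrist camera has in their place "T_tool_cam" (4x4, takes a point from camera to tool coordinates, whose origin is the TCP and whose axes are the tool frame's). Camera axes: x right, y down, z forward; pixel columns grow to the right and rows downward; lengths in mm; the calibration is good to about 2 mm. A picture is of the moment at which its call begins: read the wrist's pose just before it. calibration takes no time and is no camera call.
- order.finish_job(): hands the job in, once; it reports no verdict.
The state is a dict: "time_s": time; "joints": joint angles; "dq": joint speeds; "tau": joint torques, N m; "eef_pos": TCP position; "ee_rot": TCP orientation; "force": force on the tool from outside, world axes, zero at the start; "wrist_torque": the same for the moment, N m; "grip_width": opening from 0.0 (shut) to 1.0 (fully open).
Only numpy, scipy, OpenCV 4.12 (cv2) and the standard library are available. Lean on these libraries where they do the work, as an engineer would, in place of code of your own. Each camera call takes 0.05 s, during which the arm holds its last target. There are 200 camera calls.

## Working session

There is one attempt and no reset: what is moved stays moved. The work goes in short steps, Python scripts to look and compute and a tool call to move; the robot and the scene stay as the last step left them, time stands still between calls to the robot, and variables do not carry over. Pictures are saved under pics/ and viewed, about 8 in all and at most 12, crops included, and the job is handed in when it is done.

Besides the shell and the picture viewer there is one more tool, called after ">>>" by a JSON object that holds its "name" and its "arguments", one argument or row to a line. carry_out: Moves the arm, as the interface text tells. Its arguments: {"type":"object","properties":{"deltas":{"type":"array"},"newtons":{"type":"number"}},"required":["deltas"]}

```bash
mkdir -p pics
python3 - <<'E'
from rig import ctrl, viewer
import cv2
s=ctrl.sense(); print(s)
for n in ("top","side"):
    c=viewer.calibration(n); print(c)
    cv2.imwrite(f"pics/{n}0.png",viewer.capture(n)[:,:,::-1])
print(viewer.calibration("wrist"))
E
```

```text
{'time_s': 0.0, 'joints': array([-1.38842880e+00,  3.13455095e-01,  1.49841541e+00, -2.10099055e-05,
        1.33095602e+00, -2.23409458e-01]), 'dq': array([ 0.00091709,  0.00044254,  0.00201927, -0.00095691, -0.00020479,
       -0.00070684]), 'tau': array([ 1.03205981e-03, -4.12263787e+01, -2.59748447e+01, -1.58124249e-05,
        4.16958559e-03, -8.05302022e-06]), 'eef_pos': array([ 207.16963679, -482.13589925,  230.74061129]), 'ee_rot': array([ 0.14204701,  0.69260431,  0.1429196 , -0.69260083]), 'force': array([-0.69570555, -0.20791513,  0.03228195]), 'wrist_torque': array([-0.01707097,  0.02866723,  0.02400558]), 'grip_width': 1.0011702688676791}
{'fx': 441.2567426306935, 'fy': 441.2567426306935, 'cx': 286.97873154121714, 'cy': 214.5936840062156, 'k1': -0.0769774210388824, 'xyz': array([ 453.07120752,  -26.33937513, 1147.67023784]), 'attitude': array([-0.01213916,  0.71234031, -0.70141569,  0.02097496])}
{'fx': 504.8881181523391, 'fy': 504.8881181523391, 'cx': 274.667604215167, 'cy': 211.754401131252, 'k1': 0.0010458477677715476, 'xyz': array([ 347.19612567, 1115.29185515,  723.80815538]), 'attitude': array([ 0.03371473, -0.07905456,  0.85968308, -0.50354613])}
{'fx': 367.79375568940554, 'fy': 367.79375568940554, 'cx': 278.98198061412285, 'cy': 214.15455138510362, 'k1': 0.019955443774988584, 'T_tool_cam': array([[-1.75819853e-04, -2.76677865e-01,  9.60962709e-01,
        -1.43237937e+02],
       [ 9.99999984e-01, -6.95779874e-05,  1.62929487e-04,
         5.86352961e-01],
       [ 2.17828686e-05,  9.60962722e-01,  2.76677873e-01,
        -7.22175983e+01],
       [ 0.00000000e+00,  0.00000000e+00,  0.00000000e+00,
         1.00000000e+00]])}
```

View pics/top0.png

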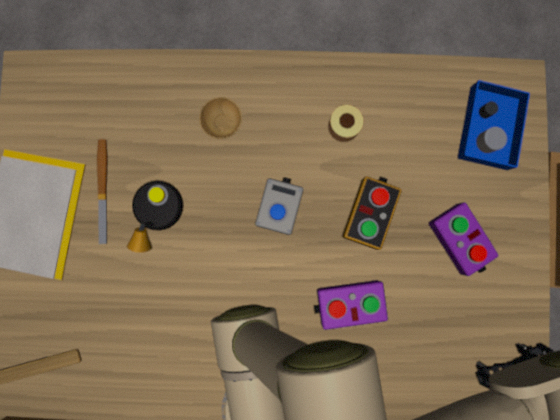

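View pics/side0.png

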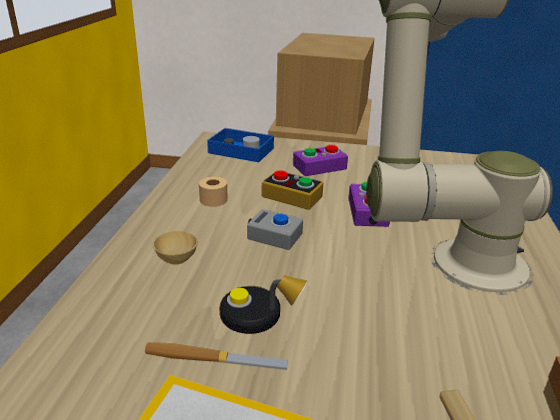

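The top view shows these candidates:
- **Blue:** the button at (278,212) on the grey box. The blue tray at (493,125) is not one.
- **Yellow:** the button at (156,195) on the black foot. The yellow-framed sheet at (40,215) is not one.
- **Green:** (368,229) is on the ochre box, with its red stop at (380,197). The greens at (460,225) and (370,304) are on purple look-alikes, so I'll leave those alone.

By the description I choose (278,212), (156,195) and (368,229).

```bash
cat > h.py <<'E'
import numpy as np, cv2
from scipy.spatial.transform import Rotation as R
from rig import ctrl, viewer
HS={'blue':(100,125,120),'yellow':(24,35,120),'green':(45,80,90),'red':(0,6,120)}
def rot(q): return R.from_quat(np.roll(q,-1)).as_matrix()
def pose(n,s=None):
    c=viewer.calibration(n)
    if n!='wrist': return c,rot(c['attitude']),np.array(c['xyz'])
    T=c['T_tool_cam']; Rt=rot(s['ee_rot'])
    return c,Rt@T[:3,:3],s['eef_pos']+Rt@T[:3,3]
def ray(n,uv,s=None):
    c,A,o=pose(n,s); K=np.array([[c['fx'],0,c['cx']],[0,c['fy'],c['cy']],[0,0,1]])
    p=cv2.undistortPoints(np.array([[uv]],float),K,np.array([c['k1'],0,0,0]))[0,0]
    return o,A@np.array([p[0],p[1],1.])
def plane(n,uv,z,s=None):
    o,d=ray(n,uv,s); return o+d*(z-o[2])/d[2]
def blobs(img,col,amin=40):
    lo,hi,sat=HS[col]; h=cv2.cvtColor(img,cv2.COLOR_RGB2HSV)
    m=cv2.inRange(h,(lo,sat,60),(hi,255,255)); 
    k,_,st,ce=cv2.connectedComponentsWithStats(m)
    return [(ce[i].round(1),int(st[i,4]),st[i,:4]) for i in range(1,k) if st[i,4]>amin]
def delta(s,tgt):
    return rot(s['ee_rot']).T@(np.array(tgt)-s['eef_pos'])
E
python3 - <<'E'
from h import *
s=ctrl.sense(); print(rot(s['ee_rot']).round(3))
Z={'blue':67,'yellow':47,'green':72,'red':73}
for n in('top','side'):
    im=cv2.imread(f'pics/{n}0.png')[:,:,::-1].copy()
    for c in HS:
        for ce,a,b in blobs(im,c): 
            if a<2500: print(n,c,ce,a,b,plane(n,ce,Z[c]).round(0))
im=cv2.imread('pics/top0.png')[140:270,90:420]
cv2.imwrite('pics/crop.png',cv2.resize(im,None,fx=2.4,fy=2.4,interpolation=2))
E
```

```text
[[-0.     0.395 -0.919]
 [ 0.001 -0.919 -0.395]
 [-1.    -0.001 -0.   ]]
top blue [277.1 211.5] 194 [270 204  16  16] [511. -15.  67.]
top yellow [ 59.5 199.9] 1290 [  4 150  81 130] [533. 538.  47.]
top yellow [156.1 194.4] 200 [148 187  17  16] [550. 290.  47.]
top green [459.9 224.5] 200 [452 217  17  16] [ 486. -469.   72.]
top green [368.5 228.3] 202 [361 221  16  16] [ 473. -240.   72.]
top green [370.6 304.1] 207 [363 296  16  17] [ 288. -247.   72.]
top red [380.  196.1] 232 [372 188  17  17] [ 553. -267.   73.]
top red [365.5 209.5] 76 [359 205  15  10] [ 519. -232.   73.]
top red [477.2 253.1] 209 [469 245  17  17] [ 415. -513.   73.]
top red [336.7 308.2] 226 [329 300  17  17] [ 278. -164.   73.]
side blue [239.6 145.1] 1387 [208 129  66  33] [ 729. -473.   67.]
side blue [280.4 219. ] 139 [273 214  15  11] [510.  -2.  67.]
side yellow [238.9 295.6] 260 [230 288  19  17] [550. 298.  47.]
side yellow [214.  399.6] 1306 [139 376 173  44] [528. 568.  47.]
side green [309.4 151.6] 83 [304 148  12   8] [ 486. -457.   72.]
side green [305.1 181.1] 109 [299 177  14  10] [ 473. -229.   72.]
side green [364.3 185.5] 42 [362 182   6   9] [ 300. -237.   72.]
side red [331.3 148.4] 82 [326 145  12   8] [ 416. -499.   73.]
side red [280.3 174.8] 112 [274 170  14  10] [ 552. -254.   73.]
```

View pics/crop.png

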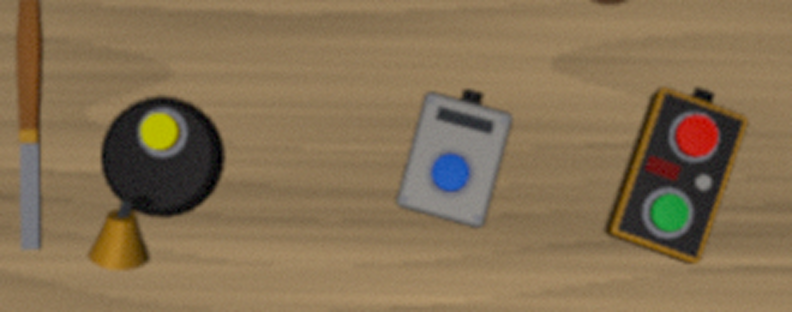

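The crop confirms the choice: blue on the grey box, yellow on the black lamp foot with its head towards the robot, and green at the near end of the ochre pendant with the red stop at the far end. I'll move above blue with the fingers closing.

>>> {"name": "carry_out", "arguments": {
  "deltas": [
    [1,3,-30,-45,0,0,0],
    [1,6,-60,-90,0,0,0],
    [1,9,-90,-135,0,0,0],
    [1,12,-120,-180,0,0,0],
    [1,15,-150,-225,0,0,0]
  ],
  "newtons": 20
}}

```text
time_s: 0.72
eef_pos: [355.4, -254.1, 216.1]
ee_rot: [0.142, 0.693, 0.142, -0.693]
force: [0.2, -0.6, 1.1]
grip_width: -0.003
```

>>> {"name": "carry_out", "arguments": {
  "deltas": [
    [1,3,-32,-48,0,0,0],
    [1,6,-64,-96,0,0,0],
    [1,9,-96,-144,0,0,0],
    [1,12,-128,-192,0,0,0],
    [1,15,-159,-239,0,0,0]
  ]
}}

```text
time_s: 1.35
eef_pos: [512.3, -13.4, 201.0]
ee_rot: [-0.143, -0.692, -0.143, 0.693]
force: [1.4, -1.2, 0.7]
grip_width: -0.002
```

>>> {"name": "carry_out", "arguments": {
  "deltas": [
    [1,0,0,0,0,0,0],
    [1,0,0,0,0,0,0],
    [1,0,0,0,0,0,0],
    [1,0,0,0,0,0,0],
    [1,0,0,0,0,0,0]
  ]
}}

```text
time_s: 1.98
eef_pos: [511.5, -15.8, 201.4]
ee_rot: [0.142, 0.693, 0.142, -0.693]
force: [0.4, 0.5, -0.4]
grip_width: -0.001
```

```bash
cat > look.py <<'E'
import sys; from h import *
c,z,name=sys.argv[1],float(sys.argv[2]),sys.argv[3]
s=ctrl.sense(); im=viewer.capture('wrist'); cv2.imwrite(f'pics/{name}.png',im[:,:,::-1])
print(s['time_s'],s['eef_pos'].round(1),s['joints'].round(2),s['force'].round(2),s['grip_width'])
for ce,a,b in blobs(im,c,150):
    p=plane('wrist',ce,z,s); print(ce,a,b,p.round(1),'delta tool',delta(s,p).round(1))
E
python3 look.py blue 67 w1
```

```text
1.975 [511.5 -15.8 201.4] [-0.26  0.31  1.58 -0.    1.25  0.91] [ 0.39  0.5  -0.38] -0.0007038285936085815
[279.1 199.7] 1906 [255 175  49  50] [515.4 -14.9  67. ] delta tool [134.4   0.7  -4. ]
```

View pics/w1.png

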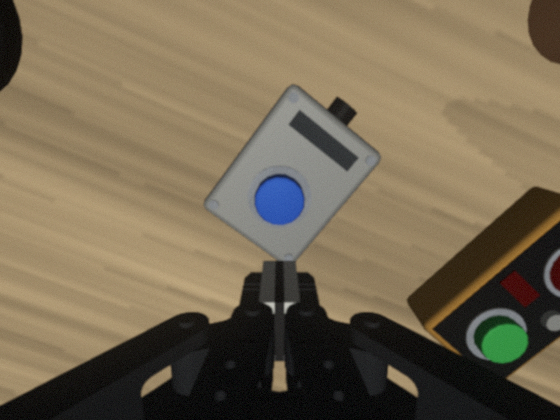

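The wrist view shows the blue cap at (279,200) on the grey box with the closed fingertips just below it. It agrees with the top view to 4 mm. I'll go down to about 12 mm above the cap.

>>> {"name": "carry_out", "arguments": {
  "deltas": [
    [1,35,0,-2,0,0,0],
    [1,70,0,-2,0,0,0],
    [1,100,0,-2,0,0,0],
    [1,120,0,-2,0,0,0],
    [1,120,0,-2,0,0,0]
  ]
}}

```text
time_s: 2.65
eef_pos: [512.7, -14.5, 80.3]
ee_rot: [-0.142, -0.692, -0.143, 0.693]
force: [0.3, 0.7, 0.4]
grip_width: 0.001
```

>>> {"name": "carry_out", "arguments": {
  "deltas": [
    [1,4,0,0,0,0,0],
    [1,8,0,0,0,0,0],
    [1,12,0,0,0,0,0],
    [1,14,0,0,0,0,0],
    [1,16,0,0,0,0,0]
  ]
}}

```text
time_s: 3.28
eef_pos: [513.5, -14.5, 65.4]
ee_rot: [0.143, 0.693, 0.142, -0.693]
force: [-2.1, 0.5, 2.5]
grip_width: 0.001
```

>>> {"name": "carry_out", "arguments": {
  "deltas": [
    [1,2,0,0,0,0,0],
    [1,4,0,0,0,0,0],
    [1,5.5,0,0,0,0,0],
    [1,7,0,0,0,0,0],
    [1,7,0,0,0,0,0]
  ]
}}

```text
time_s: 3.9
eef_pos: [513.4, -14.5, 58.1]
ee_rot: [0.142, 0.693, 0.142, -0.693]
force: [-0.4, 0.4, 1.2]
grip_width: -0.007
```

>>> {"name": "carry_out", "arguments": {
  "deltas": [
    [1,0.5,0,0,0,0,0],
    [1,1,0,0,0,0,0],
    [1,1.5,0,0,0,0,0],
    [1,1.5,0,0,0,0,0],
    [1,1.5,0,0,0,0,0]
  ]
}}

```text
time_s: 4.53
eef_pos: [513.5, -14.6, 57.4]
ee_rot: [0.143, 0.693, 0.142, -0.692]
force: [-2.5, 1.2, 9.5]
grip_width: -0.003
```

At 9.5 N the button is on its end seat. I'll lift off and go over to the lamp.

>>> {"name": "carry_out", "arguments": {
  "deltas": [
    [1,-10,0,0,0,0,0],
    [1,-50,0,0,0,0,0],
    [1,-100,0,0,0,0,0],
    [1,-145,0,0,0,0,0],
    [1,-145,0,0,0,0,0]
  ]
}}

```text
time_s: 5.15
eef_pos: [514.6, -14.8, 205.1]
ee_rot: [0.144, 0.695, 0.142, -0.691]
force: [0.6, -1.0, -0.4]
grip_width: -0.003
```

```bash
python3 look.py blue 58 w2
```

```text
5.15 [514.6 -14.8 205.1] [-0.26  0.31  1.57 -0.    1.25  0.91] [ 0.56 -1.02 -0.43] -0.003351408960288245
[278.  201.6] 1708 [255 179  47  46] [514.8 -15.2  58. ] delta tool [147.1  -0.2   0.7]
```

>>> {"name": "carry_out", "arguments": {
  "deltas": [
    [1,0,-50,-29,0,0,0],
    [1,0,-100,-58,0,0,0],
    [1,0,-150,-87,0,0,0],
    [1,0,-200,-116,0,0,0],
    [1,0,-245,-141,0,0,0]
  ]
}}

```text
time_s: 5.82
eef_pos: [545.6, 268.2, 200.0]
ee_rot: [-0.143, -0.692, -0.143, 0.694]
force: [0.9, -0.4, 0.7]
grip_width: -0.003
```

>>> {"name": "carry_out", "arguments": {
  "deltas": [
    [1,0,-21,-12,0,0,0],
    [1,0,-21,-12,0,0,0],
    [1,0,-21,-12,0,0,0],
    [1,0,-21,-12,0,0,0],
    [1,0,-21,-12,0,0,0]
  ]
}}

```text
time_s: 6.45
eef_pos: [549.1, 289.6, 201.9]
ee_rot: [0.142, 0.693, 0.142, -0.693]
force: [-0.0, -0.4, 0.7]
grip_width: -0.0
```

```bash
python3 look.py yellow 47 w3
```

```text
6.45 [549.1 289.6 201.9] [ 0.3   0.55  1.23 -0.    1.37  1.46] [-0.02 -0.43  0.65] -0.0004577456047480613
[37.7 70.8] 3835 [  0   0  83 175] [568.4 494.2  47. ] delta tool [ 154.9 -180.5  -98.4]
[279.  192.1] 1676 [256 170  47  46] [554.3 291.1  47. ] delta tool [154.9   0.7  -5.4]
```

View pics/w3.png

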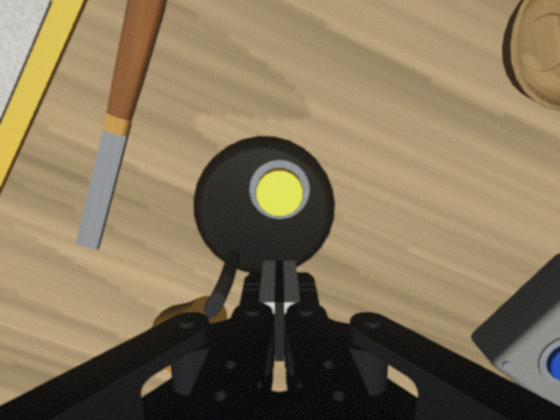

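The yellow cap is at (279,192) on the black foot. The neck and head are at (190–235, 260–310), about 75 mm from it on the robot's side. I'll turn the tool 23° so the gripper body is square to the neck with more clearance, then go down.

>>> {"name": "carry_out", "arguments": {
  "deltas": [
    [1,5,0,-4,8,0,0],
    [1,10,0.5,-4,16,0,0],
    [1,15,0.5,-4,23,0,0],
    [1,20,0.5,-4,23,0,0],
    [1,20,0.5,-4,23,0,0]
  ]
}}

```text
time_s: 7.12
eef_pos: [552.7, 291.2, 181.5]
ee_rot: [-0.002, -0.707, -0.002, 0.707]
force: [0.5, -0.2, 0.3]
grip_width: -0.001
```

```bash
python3 look.py yellow 47 w4
```

```text
7.125 [552.7 291.2 181.5] [0.3  0.57 1.24 0.   1.33 1.86] [ 0.48 -0.21  0.26] -0.0014754425218019103
[ 17.4 150.7] 1880 [  0  89  30 158] [592.7 485.6  47. ] delta tool [ 134.4 -194.1  -41.3]
[280.  202.4] 1883 [256 179  49  48] [554.5 290.6  47. ] delta tool [134.5   0.6  -1.9]
```

View pics/w4.png

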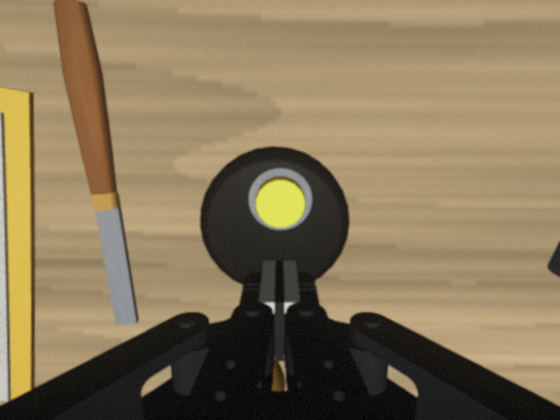

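The yellow cap is at (280,202), centred ahead of the fingers, and the neck is straight behind them (head glimpsed at (279,380)). I'll go down to about 12 mm above the cap.

>>> {"name": "carry_out", "arguments": {
  "deltas": [
    [1,35,0,0,0,0,0],
    [1,70,0,0,0,0,0],
    [1,100,0,0,0,0,0],
    [1,120,0,0,0,0,0],
    [1,120,0,0,0,0,0]
  ]
}}

```text
time_s: 7.8
eef_pos: [552.3, 291.2, 60.8]
ee_rot: [-0.002, -0.706, -0.002, 0.708]
force: [-0.5, 0.2, -0.7]
grip_width: -0.003
```

>>> {"name": "carry_out", "arguments": {
  "deltas": [
    [1,4,0,0,0,0,0],
    [1,8,0,0,0,0,0],
    [1,12,0,0,0,0,0],
    [1,14,0,0,0,0,0],
    [1,16,0,0,0,0,0]
  ]
}}

```text
time_s: 8.43
eef_pos: [552.9, 291.4, 46.0]
ee_rot: [0.002, 0.707, 0.002, -0.707]
force: [-1.7, -0.8, 2.8]
grip_width: 0.003
```

>>> {"name": "carry_out", "arguments": {
  "deltas": [
    [1,2,0,0,0,0,0],
    [1,4,0,0,0,0,0],
    [1,6,0,0,0,0,0],
    [1,7.5,0,0,0,0,0],
    [1,7.5,0,0,0,0,0]
  ]
}}

```text
time_s: 9.05
eef_pos: [552.8, 291.4, 38.1]
ee_rot: [-0.002, -0.707, -0.002, 0.707]
force: [-0.4, 0.0, 2.0]
grip_width: -0.001
```

>>> {"name": "carry_out", "arguments": {
  "deltas": [
    [1,0.5,0,0,0,0,0],
    [1,1,0,0,0,0,0],
    [1,1.5,0,0,0,0,0],
    [1,1.5,0,0,0,0,0],
    [1,1.5,0,0,0,0,0]
  ]
}}

```text
time_s: 9.68
eef_pos: [552.9, 291.4, 37.5]
ee_rot: [0.002, 0.707, 0.002, -0.707]
force: [-3.6, -0.9, 8.5]
grip_width: -0.003
```

8.5 N, seated. I'll lift off and go over to the pendant.

>>> {"name": "carry_out", "arguments": {
  "deltas": [
    [1,-10,0,0,0,0,0],
    [1,-55,0,0,0,0,0],
    [1,-110,0,0,0,0,0],
    [1,-165,0,0,0,0,0],
    [1,-165,0,0,0,0,0]
  ]
}}

```text
time_s: 10.3
eef_pos: [554.4, 291.9, 206.7]
ee_rot: [0.001, 0.71, 0.002, -0.704]
force: [0.5, 0.0, -0.6]
grip_width: 0.005
```

```bash
python3 look.py yellow 38 w5
```

```text
10.3 [554.4 291.9 206.7] [0.3  0.55 1.21 0.   1.37 1.86] [ 0.52  0.02 -0.55] 0.004590561608444586
[ 35.6 149.2] 2388 [  0  91  51 152] [593.6 496.1  38. ] delta tool [ 169.6 -203.5  -38.7]
[281.3 196.4] 1494 [260 175  44  44] [554.4 290.6  38. ] delta tool [168.7   1.8   1.4]
```

>>> {"name": "carry_out", "arguments": {
  "deltas": [
    [1,0,53,8,0,0,0],
    [1,0,106,16,0,0,0],
    [1,0,159,24,0,0,0],
    [1,0,212,32,0,0,0],
    [1,0,265,40,0,0,0]
  ]
}}

```text
time_s: 10.98
eef_pos: [513.0, 24.7, 200.5]
ee_rot: [-0.001, -0.706, -0.002, 0.708]
force: [0.5, -0.8, -0.6]
grip_width: 0.001
```

>>> {"name": "carry_out", "arguments": {
  "deltas": [
    [1,0,53,8,0,0,0],
    [1,0,106,16,0,0,0],
    [1,0,159,24,0,0,0],
    [1,0,212,32,0,0,0],
    [1,0,265,38,0,0,0]
  ]
}}

```text
time_s: 11.6
eef_pos: [476.2, -240.3, 200.5]
ee_rot: [-0.001, -0.707, -0.002, 0.708]
force: [-0.0, 0.7, 0.2]
grip_width: -0.0
```

>>> {"name": "carry_out", "arguments": {
  "deltas": [
    [1,0,0,0,0,0,0],
    [1,0,0,0,0,0,0],
    [1,0,0,0,0,0,0],
    [1,0,0,0,0,0,0],
    [1,0,0,0,0,0,0]
  ]
}}

```text
time_s: 12.22
eef_pos: [477.3, -238.5, 201.9]
ee_rot: [0.002, 0.707, 0.002, -0.707]
force: [-0.8, 0.1, 0.9]
grip_width: -0.003
```

```bash
python3 look.py green 72 w6
python3 - <<'E'
from h import *
E
```

```text
12.225 [ 477.3 -238.5  201.9] [-0.68  0.36  1.52  0.    1.27  0.88] [-0.82  0.1   0.92] -0.0025588286507389857
[282.1 205.9] 1964 [257 181  51  51] [ 477.6 -240.7   72. ] delta tool [129.9   2.2  -0.3]
```

View pics/w6.png

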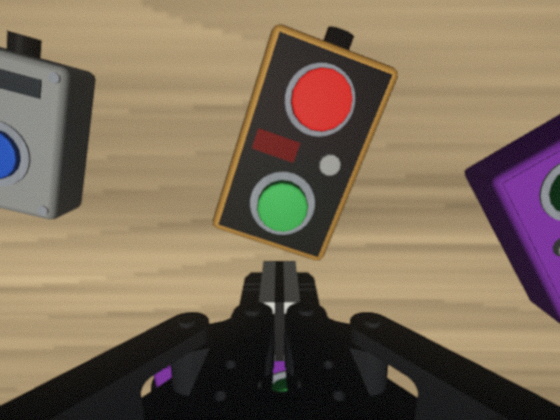

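The green cap is at (282,206) on the ochre pendant, with the red stop beyond it at (320,100). I'll go down on green.

>>> {"name": "carry_out", "arguments": {
  "deltas": [
    [1,35,2,1,0,0,0],
    [1,70,2,1,0,0,0],
    [1,98,2,1,0,0,0],
    [1,116,2,1,0,0,0],
    [1,116,2,1,0,0,0]
  ]
}}

```text
time_s: 12.9
eef_pos: [475.7, -240.5, 84.9]
ee_rot: [-0.001, -0.706, -0.002, 0.708]
force: [-0.9, -0.4, -0.2]
grip_width: 0.002
```

>>> {"name": "carry_out", "arguments": {
  "deltas": [
    [1,4,0,0,0,0,0],
    [1,8,0,0,0,0,0],
    [1,12,0,0,0,0,0],
    [1,14,0,0,0,0,0],
    [1,15,0,0,0,0,0]
  ]
}}

```text
time_s: 13.52
eef_pos: [476.2, -241.0, 70.9]
ee_rot: [-0.002, -0.707, -0.002, 0.707]
force: [-0.4, 1.2, 2.9]
grip_width: 0.001
```

>>> {"name": "carry_out", "arguments": {
  "deltas": [
    [1,2,0,0,0,0,0],
    [1,4,0,0,0,0,0],
    [1,6,0,0,0,0,0],
    [1,7.5,0,0,0,0,0],
    [1,7.5,0,0,0,0,0]
  ]
}}

```text
time_s: 14.15
eef_pos: [476.2, -240.9, 63.1]
ee_rot: [-0.001, -0.707, -0.002, 0.707]
force: [-0.7, 0.4, 0.2]
grip_width: 0.002
```

>>> {"name": "carry_out", "arguments": {
  "deltas": [
    [1,0.5,0,0,0,0,0],
    [1,1,0,0,0,0,0],
    [1,1.5,0,0,0,0,0],
    [1,1.5,0,0,0,0,0],
    [1,1.5,0,0,0,0,0]
  ]
}}

```text
time_s: 14.78
eef_pos: [476.2, -241.0, 62.4]
ee_rot: [0.002, 0.707, 0.002, -0.707]
force: [-2.8, 2.2, 8.8]
grip_width: -0.002
```

>>> {"name": "carry_out", "arguments": {
  "deltas": [
    [1,-10,0,0,0,0,0],
    [1,-55,0,0,0,0,0],
    [1,-110,0,0,0,0,0],
    [1,-160,0,0,0,0,0],
    [1,-160,0,0,0,0,0]
  ]
}}

```text
time_s: 15.4
eef_pos: [477.3, -241.8, 225.7]
ee_rot: [0.003, 0.709, -0.0, -0.705]
force: [-0.1, -0.5, -1.0]
grip_width: -0.001
```

>>> {"name": "carry_out", "arguments": {
  "deltas": [
    [1,0,10,40,0,0,0],
    [1,-5,30,80,0,0,0],
    [1,-10,60,100,0,0,0],
    [1,-10,100,100,0,0,0],
    [1,-10,140,100,0,0,0]
  ]
}}

```text
time_s: 16.02
eef_pos: [376.3, -382.4, 231.1]
ee_rot: [-0.001, -0.707, -0.002, 0.707]
force: [1.0, 0.6, 0.1]
grip_width: -0.002
```

Run:
```python
from h import *
s=ctrl.sense(); print(s['time_s'],s['eef_pos'].round(1),s['force'].round(2))
Z={'blue':58,'yellow':38,'green':63,'red':73}
t=viewer.capture('top'); d=viewer.capture('side')
for n,im in(('top',t),('side',d)):
    for c in HS:
        for ce,a,b in blobs(im,c):
            if a<1000: print(n,c,ce,a,plane(n,ce,Z[c]).round(0))
cv2.imwrite('pics/end_side.png',cv2.resize(d[110:380,130:430],None,fx=2,fy=2)[:,:,::-1])
```

```text
16.025 [ 376.3 -382.4  231.1] [0.96 0.6  0.07]
top blue [277.2 211.7] 189 [511. -15.  58.]
top yellow [156.9 194.8] 187 [550. 290.  38.]
top green [459.8 224.5] 204 [ 486. -472.   63.]
top green [368.  228.3] 193 [ 473. -240.   63.]
top green [370.7 304. ] 208 [ 287. -249.   63.]
top red [380.  196.3] 236 [ 552. -267.   73.]
top red [365.8 209.5] 74 [ 519. -232.   73.]
top red [475.8 251.4] 149 [ 420. -509.   73.]
top red [336.8 308.3] 225 [ 278. -164.   73.]
side blue [280.3 220.1] 106 [512. -12.  58.]
side yellow [238.7 297.5] 199 [551. 294.  38.]
side green [309.4 151.6] 83 [ 488. -478.   63.]
side green [305.  182.3] 75 [ 474. -239.   63.]
side green [368. 186.] 112 [ 288. -254.   63.]
side red [331.4 148.4] 83 [ 415. -499.   73.]
side red [280.4 174.7] 110 [ 552. -255.   73.]
side red [370.9 199.6] 102 [ 280. -149.   73.]
```

View pics/end_side.png

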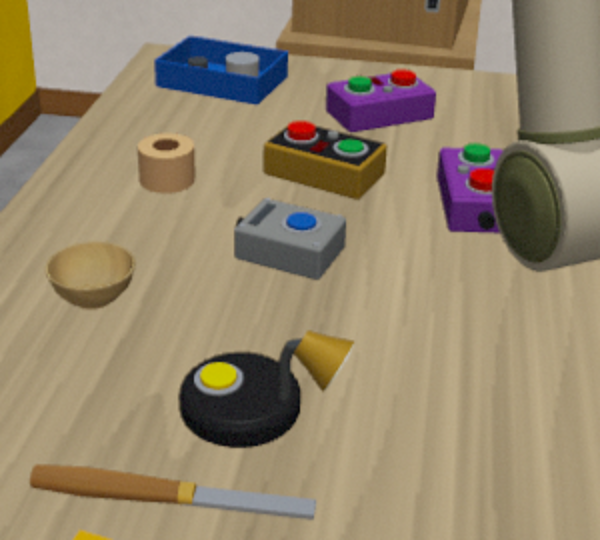

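The final side view shows blue (300,220), yellow (218,375) and green (350,147) all low. The red stop at (302,130) stands proud, and everything is in its place. I'll hand in.

```bash
python3 -c "
from rig import order; print(order.finish_job())"
```

```text
the job is handed in; nothing more can be done
None
```

I pressed blue, yellow and green in that order with the closed fingertips and handed the job in at about 16 s; the hand-in gives no verdict.

- **Buttons:** Each one was pushed to its end seat. The wrist force read 9.5 N on blue, 8.5 N on yellow and 8.8 N on green, with the fingertips about 10.5 mm below each cap's fully-out height. The last pictures show the three caps low and the red stop still out.
- **Nothing moved:** The caps on the three units reproject to within about 1 mm of where they started in the top view. The bowl, blank and chisel look undisturbed in the last side view, but I did not measure them. The arm was clear of everything, at z of about 231 mm.
- **Disagreement:** Before pressing, the side camera placed the caps 8–13 mm off in y compared with the top camera, probably because its mask includes the visible flank of each cap. I relied on the top and wrist views, which agreed to about 5 mm.

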